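# Fetch the printing block from behind the ink containers

### The job

First clear the bottle, the jar and the square tin that hem in the printing block off the wooden supply board and stand all three upright in the white side tray. Then lay the printing block, same side up, on the rectangle drawn on the collage sheet, lined up with it, and only after that stand each of the three containers back on the very spot of the board where it stood at the start. Do not let anything drop or tip over, and leave the tape roll and the pencil cup alone.

Things in the scene. Friction and masses are not known exactly. Their poses are not given: they have to be found in the camera images.
- bottle_mid (a point): Centre (half-way up) of the round amber ink bottle: 90 mm tall, 160 g, round straight body 46 mm in diameter from the base to 60 mm up, then a narrow neck (22 mm) and a black cap (26 mm wide, top 90 mm). The point is on its axis 45 mm above its base. z up. At the start it stands on one of the three cork spots of the supply board.
- jar_mid (a point): Centre (half-way up) of the straight wide jar (greyish clear, pale filling) with a flat steel lid as wide as the jar: 86 mm tall, 54 mm in diameter, 200 g. The point is on its axis 43 mm above its base. z up. At the start it stands on one of the three cork spots of the supply board.
- tin_mid (a point): Centre (half-way up) of the square metal tin: 45 x 45 mm in plan, straight sides to 74 mm up, then a small white round cap 28 mm wide, 88 mm tall in all, 170 g. The point is on its axis 44 mm above its base. x and y are square to its flat sides, z up. At the start it stands on one of the three cork spots of the supply board.
- block_mid (a point): Centre (half-way up) of the low wooden printing block that the three containers hem in: 60 mm (its x) x 44 mm (its y) x 26 mm tall, 90 g, a wood slab on a dark rubber face 1 mm smaller all round, leaf drawing on its top. The point is 13 mm above its underside. z up. It lies on the supply board, its x roughly along the board's x.
- board: Fixed wooden supply board, 190 (its x) x 210 mm (its y), top 10 mm above the table; light rail 12 mm higher along its far +x edge. Origin: centre of its underside, on the table; z up. Three flush round cork spots at about (-50, 0), (12, 58), (12, -58) mm in its frame carry the containers, one each (which one where varies); the block lies at about (12, 0) mm.
- tray: The fixed white enamel side tray: outside 250 mm (its x) x 150 mm (its y), walls 5 mm thick and 18 mm high above the table, inner floor 5 mm above the table, empty at the start. Origin: centre of its underside, on the table; z up. It lies left or right of the board.
- outline (a point): Centre of the dark rectangle drawn on the tan collage sheet, on the top of the sheet, 3 mm above the table. The rectangle is 67 mm (its x) x 51 mm (its y) and frames the printing block (60 x 44 mm), either way round. The sheet is a fixed card 210 x 160 x 3 mm with the rectangle at its middle. z up. It lies on the other side of the board from the tray.
- tape: A roll of paper tape lying flat beyond the board, 84 mm in diameter, 24 mm tall; a bystander, to be left alone. Origin: centre of its underside.
- cup: A white ceramic pencil cup beyond the board, 72 mm wide, 85 mm tall, with pencils up to 125 mm tall; a bystander, to be left alone. Origin: centre of its underside.

How it is judged:
By the outcome, as a careful person would: the job done as asked, in the order asked, and still so for the second after the job is handed in, with the robot touching nothing.
It also fails if it takes over 144 s, if anything falls off the work surface, if the arm or the gripper's body presses on something with over 40 N, if the wrist force passes 120 N, or if a joint passes its speed limit or range.

### The arm

A 6-joint arm with a two-finger parallel gripper is mounted at the origin on the work surface. World frame = base frame: x ahead of the robot, y to its left, z up, the work surface at z = 0. Lengths are in m, angles in degrees, forces in N, time in s.
With the tool pointing down it reaches from about 0.325 to 0.85 m from the base axis. Payload 15.5 kg.
Tool frame: the origin (TCP) lies at the very end of the fingers, on their centre line; the grasp point (between the pads) lies arm.grip_depth behind it (arm.grip_depth is the distance from the TCP to the grasp point, in m); z points along the fingers, y is the line along which they close (so a half turn about z gives the same grasp; the last joint's range is limited). The gripper opens to 91 mm and grips with 3 to 60 N. Pads are 32 mm wide; open, the fingers measure 118 mm over their backs; the gripper's body (76 mm by 178 mm) begins 60 mm behind the grasp point.
Start: joints at [-80.128, 28.281, 77.091, -0, 74.628, -5.472], TCP at [0.165, -0.603, 0.214] pointing down, gripper open.
Joint ranges: [-166.48, 166.48], [-47.26, 123.95], [12.59, 153.08], [-70.14, 250.14], [6.76, 159.57], [-176.63, 176.63]. Speed limits (degrees/s): [108.29, 108.29, 147.25, 172.46, 172.46, 172.46].

### API

Orientations are given as a 3x3 rotation matrix whose columns are the frame's x, y, z axes.
In Python, from rig import arm gives the robot as it stands. Calls block until the motion is done:
- arm.move_to(position, orientation): joint-space move of the TCP to a pose.
- arm.move_l(position, orientation=None, feed=0.15): straight line of the TCP; orientation=None keeps the orientation; feed is the mean speed in m/s.
- arm.move_joints(angles): joint-space move.
- arm.grip(opening): finger opening in m; the grip force is fixed at half the most; returns when the fingers have stopped.
- arm.sleep(seconds).
- arm.solve_ik(position, orientation): joint angles nearest the present ones, or None.
- arm.snapshot(name): name is "scene" or "side" or "wrist"; returns the picture (400x640x3 uint8, red, green, blue); there is no depth.
- arm.get_calibration(name): a dict with "intrinsics" (3x3 intrinsics, pixels), "cam_to_world" (4x4, takes a point from camera to world coordinates). Camera axes: x right, y down, z forward; pixel columns grow to the right and rows downward; lengths in m; the calibration is good to about 2 mm. A picture is of the moment at which its call begins: read the wrist's pose just before it. get_calibration takes no time and is no camera call; for the wrist camera it gives the pose at the moment of the call.
A pose or a line that the arm cannot do raises arm.Unreachable and nothing moves.
- arm.sign_off(): hands the job in; it is judged then, once.
Readings, each from a call of its own:
- arm.current_t(): time.
- arm.current_joint_positions(): joint angles.
- arm.current_dq(): joint speeds.
- arm.current_tau(): joint torques, N m.
- arm.current_ee_pos(): TCP position.
- arm.current_tool_rot(): TCP orientation.
- arm.current_force(): force on the tool from outside, world axes, zero at the start.
- arm.current_torque(): the same for the moment, N m.
- arm.current_width(): finger opening in m.
- arm.current_grasp_force(): force on a finger pad.
Only numpy, scipy, OpenCV 4.12 (cv2) and the standard library are available. Lean on these libraries where they do the work, as an engineer would, in place of code of your own. Each camera call takes 0.05 s, during which the arm holds its last target. There are 200 camera calls.

## Working session

There is one attempt and no reset: what is moved stays moved. The work goes in short steps, each a Python script; the robot and the scene stay as the last script left them, time stands still between calls to the robot, and variables do not carry over. Pictures are saved under pics/ and viewed, at most 14 in all, crops included, and the job is handed in when it is done.

```bash
ls; mkdir -p pics; python3 - <<'E'
from rig import arm
import cv2
for n in ("scene","side","wrist"):
    c=arm.get_calibration(n); print(n,c["intrinsics"].round(1).tolist(),c["cam_to_world"].round(3).tolist())
    cv2.imwrite(f"pics/{n}0.png",arm.snapshot(n)[:,:,::-1])
print(arm.grip_depth,arm.current_t(),arm.current_tool_rot().round(3).tolist(),arm.current_width())
E
```

```text
pics
scene [[511.0, 0.0, 322.3], [0.0, 511.0, 196.3], [0.0, 0.0, 1.0]] [[-0.338, 0.549, -0.764, 1.384], [0.941, 0.182, -0.285, 0.293], [-0.017, -0.816, -0.578, 0.683], [0.0, 0.0, 0.0, 1.0]]
side [[431.3, 0.0, 317.7], [0.0, 431.3, 199.3], [0.0, 0.0, 1.0]] [[0.958, -0.18, 0.225, 0.355], [-0.288, -0.621, 0.729, -0.792], [0.008, -0.763, -0.646, 0.8], [0.0, 0.0, 0.0, 1.0]]
wrist [[342.1, 0.0, 320.5], [0.0, 342.1, 201.0], [0.0, 0.0, 1.0]] [[0.265, -0.933, -0.244, 0.233], [-0.964, -0.257, -0.066, -0.583], [-0.001, 0.253, -0.967, 0.384], [0.0, 0.0, 0.0, 1.0]]
0.0188 0.15 [[0.964, 0.265, -0.0], [0.265, -0.964, 0.001], [0.0, -0.001, -1.0]] 0.0912896100145386
```

View pics/scene0.png

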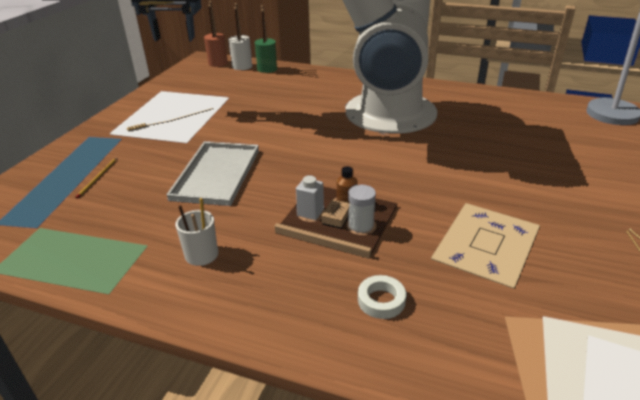

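View pics/side0.png

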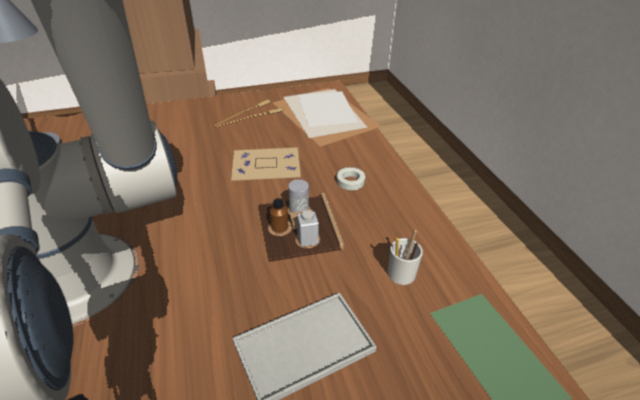

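```bash
cat > h.py <<'E'
from rig import arm
import numpy as np, cv2
def R(a):
    c,s=np.cos(np.radians(a)),np.sin(np.radians(a))
    return np.array([[c,s,0],[s,-c,0],[0,0,-1.]])
def p2w(c,uv,z):
    K,T=c["intrinsics"],c["cam_to_world"]
    d=T[:3,:3]@np.linalg.solve(K,[uv[0],uv[1],1]); o=T[:3,3]
    return o+d*(z-o[2])/d[2]
def w2p(c,P):
    K,T=c["intrinsics"],c["cam_to_world"]
    q=(np.atleast_2d(P)-T[:3,3])@T[:3,:3]@K.T
    return q[:,:2]/q[:,2:]
def shot(n,f):
    c=arm.get_calibration(n); im=arm.snapshot(n)[:,:,::-1].copy()
    cv2.imwrite(f"pics/{f}.png",im); np.savez(f"pics/{f}.npz",K=c["intrinsics"],T=c["cam_to_world"])
    return c,im
def load(f):
    d=np.load(f"pics/{f}.npz"); return {"intrinsics":d["K"],"cam_to_world":d["T"]},cv2.imread(f"pics/{f}.png")
E
python3 - <<'E'
from h import *
c=arm.get_calibration("scene");s=arm.get_calibration("side")
b=p2w(c,(338,218),.01);t=p2w(c,(216,172),.005);o=p2w(c,(487,241),.003)
print(b,t,o,p2w(s,(302,228),.01),p2w(s,(304,346),.005),p2w(s,(266,163),.003))
arm.move_to([b[0]-.05,b[1],.30],R(0))
shot("wrist","w1"); print(arm.current_t())
E
```

```text
[0.56006162 0.02046488 0.01      ] [ 0.47321827 -0.32618753  0.005     ] [0.52805528 0.32839219 0.003     ] [ 0.55688451 -0.000778    0.01      ] [ 0.47208712 -0.32951034  0.005     ] [0.52634274 0.32358709 0.003     ]
2.7417
```

View pics/w1.png

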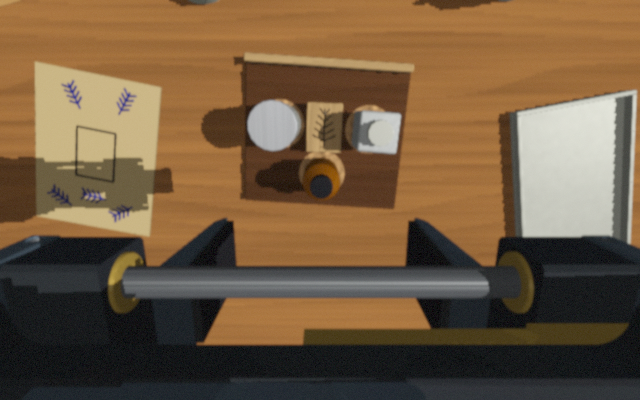

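```bash
python3 - <<'E'
from h import *
c,im=load("w1")
cv2.imwrite("pics/z1.png",cv2.resize(im[40:220,230:430],None,fx=4,fy=4,interpolation=cv2.INTER_CUBIC)[:600])
cv2.imwrite("pics/z2.png",cv2.resize(im[50:245,20:180],None,fx=3,fy=3,interpolation=cv2.INTER_CUBIC))
E
```

```text
(no output)
```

View pics/z1.png

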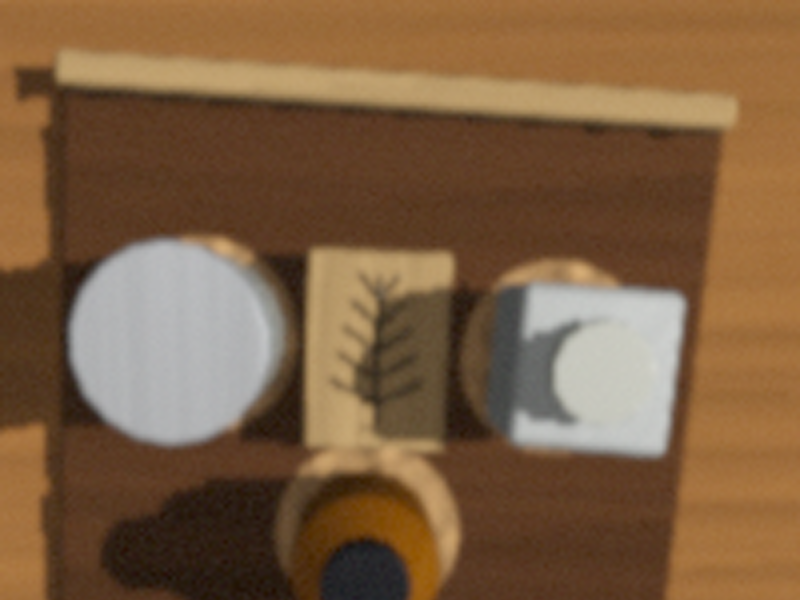

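View pics/z2.png

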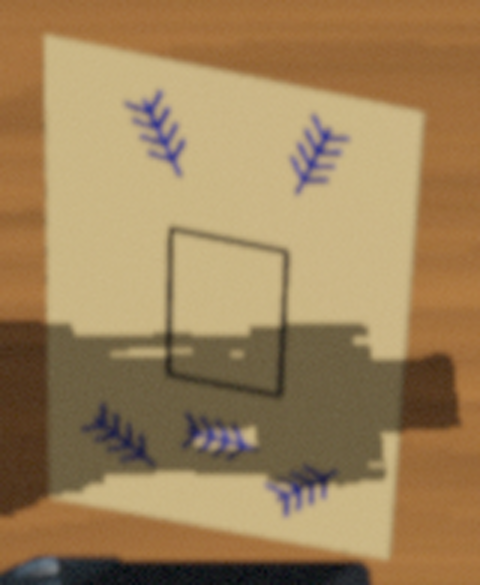

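```bash
python3 - <<'E'
from h import *
c,im=load("w1"); s=arm.get_calibration("side"); sc=arm.get_calibration("scene")
np.set_printoptions(precision=4,suppress=True)
z=lambda p,h:p2w(c,(230+p[0]/4-.4,40+p[1]/4-.4),h)[:2]
def quad(n,Q):
    Q=np.array(Q); e=np.roll(Q,-1,0)-Q
    print(n,Q.mean(0),"len",np.linalg.norm(e,axis=1),"ang",np.degrees(np.arctan2(e[:,1],e[:,0]))%90)
a,b=z((58,50),.022),z((738,97),.022); d=a-b
print("rail",a,b,np.linalg.norm(d),np.degrees(np.arctan2(d[1],d[0]))-90)
print("jar",z((170,341),.096),"r",101/4*np.nan)
print("tincap",z((605,370),.098)); print("bottle",p2w(c,(320.5,186.5),.100))
quad("tin",[z(p,.084) for p in [(527,283),(686,293),(667,457),(510,443)]])
quad("block",[z(p,.036) for p in [(309,249),(456,253),(443,448),(303,444)]])
quad("outl",[p2w(c,(20+p[0]/3-.3,50+p[1]/3-.3),.003)[:2] for p in [(172,229),(287,250),(280,395),(169,375)]])
a=[p2w(s,p,.018)[:2] for p in [(234,345),(338,295),(375,347)]]; quad("tray side",a+[a[0]+a[2]-a[1]])
quad("tray scene",[p2w(sc,p,.018)[:2] for p in [(172,193),(205,143),(259,148),(236,200)]])
print(p2w(c,(511,113),.018),p2w(c,(637,91),.018))
E
```

```text
rail [0.6506 0.1128] [ 0.6372 -0.0949] 0.20815581052268897 -3.691583857952338
jar [0.5669 0.0717] r nan
tincap [ 0.5593 -0.0445]
bottle [0.5003 0.02   0.1   ]
tin [ 0.5585 -0.0449] len [0.0437 0.0448 0.0445 0.0436] ang [86.5134 86.5517 84.9226 85.4294]
block [0.5619 0.0156] len [0.0449 0.0594 0.0443 0.0593] ang [88.4886 86.9953 88.3514 87.5742]
outl [0.5244 0.3267] len [0.0506 0.0674 0.0506 0.0672] ang [79.5279 78.6312 79.2806 78.6185]
tray side [ 0.4711 -0.3373] len [0.2464 0.1449 0.2464 0.1449] ang [13.5253 11.9308 13.5253 11.9308]
tray scene [ 0.4767 -0.3146] len [0.2334 0.1502 0.233  0.1543] ang [11.7667  7.8453 12.805   8.1197]
[ 0.5787 -0.2242  0.018 ] [ 0.6056 -0.3794  0.018 ]
```

```bash
cat >> h.py <<'E'
UP=.20
OBJ={"jar":((.5665,.0717),86.3,.041,.054),"tin":((.5588,-.0447),86.3,.038,.045),"bottle":((.5002,.0195),-3.7,.030,.046)}
TY=10.; TC=np.array([.470,-.324])
SLOT={"jar":-.075,"tin":0.,"bottle":.075}
def slot(n):
    a=np.radians(TY); return TC+SLOT[n]*np.array([np.cos(a),np.sin(a)])
def pick(xy,yaw,z,w):
    arm.grip(min(.09,w+.032)); arm.move_to([*xy,UP],R(yaw)); arm.move_l([*xy,z+.03],feed=.2); arm.move_l([*xy,z],feed=.08)
    arm.grip(w-.02)
    print("grip",arm.current_width(),arm.current_grasp_force()); arm.move_l([*xy,z+.03],feed=.08); arm.move_l([*xy,UP],feed=.2)
def place(xy,yaw,z,w,dz=.0007):
    arm.move_to([*xy,UP],R(yaw)); print("held",arm.current_width()); arm.move_l([*xy,z+.03],feed=.2); arm.move_l([*xy,z+dz],feed=.04); arm.sleep(.2)
    print("F",arm.current_force().round(1)); arm.grip(min(.09,w+.03)); arm.sleep(.1); arm.move_l([*xy,z+.05],feed=.1); arm.move_l([*xy,UP],feed=.25)
E
python3 - <<'E'
from h import *
print(p2w(arm.get_calibration("scene"),(199,255),.0),slot("jar"),slot("bottle"))
xy,yaw,z,w=OBJ["bottle"]
pick(xy,yaw,z,w); place(slot("bottle"),TY,z-.005,w)
print(arm.current_t()); shot("wrist","w2")
E
```

```text
[ 0.75044966 -0.20936938  0.        ] [ 0.39613942 -0.33702361] [ 0.54386058 -0.31097639]
grip 0.045754252300488456 30.00059239100665
held 0.04511718341261411
F [ 0.4  0.2 -2. ]
12.25
```

View pics/w2.png

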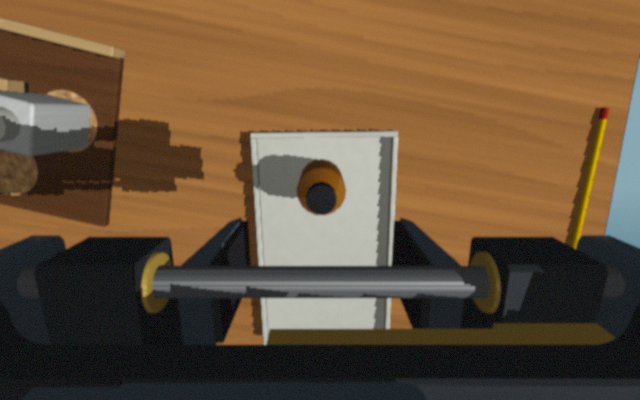

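The bottle stands upright in the tray, cap at (321,198), centred between the walls at x≈255–395. I'll continue with the tin and jar.

```bash
python3 - <<'E'
from h import *
for n in ("tin","jar"):
    xy,yaw,z,w=OBJ[n]
    pick(xy,yaw,z,w); place(slot(n),TY,z-.005,w)
shot("wrist","w3a")
# looks: camera ~ above block, then outline
arm.move_to([.475,.0156,.19],R(-3)); shot("wrist","w3")
arm.move_to([.44,.3267+.012,.19],R(-10)); shot("wrist","w4")
print(arm.current_t())
_,a=load("w3");_,b=load("w4");_,d=load("w3a")
cv2.imwrite("pics/m1.png",np.hstack([a[0:240,180:460],b[0:240,180:460],d[0:240,220:440]]))
E
```

```text
grip 0.044799067110269916 29.90207076072693
held 0.04478432905679306
F [ 0.1  0.2 -1.4]
grip 0.053506846532448686 29.999780505895615
held 0.05260568082733003
F [-0.7  0.6 -2.5]
35.2583
```

View pics/m1.png

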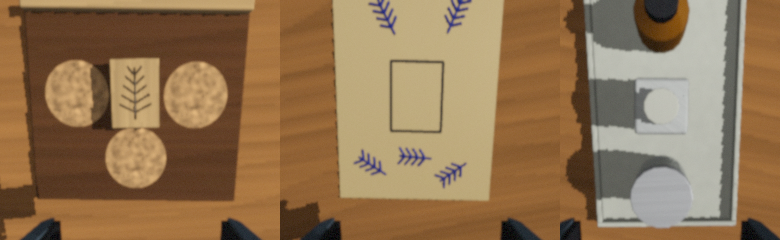

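```bash
python3 - <<'E'
from h import *
_,a=load("w3");_,b=load("w4")
cv2.imwrite("pics/m2.png",np.hstack([cv2.resize(a[45:195,220:412],None,fx=4,fy=4,interpolation=cv2.INTER_CUBIC)[:, :]]))
c4,_=load("w4")
g=cv2.cvtColor(b,cv2.COLOR_BGR2GRAY); m=np.zeros_like(g); m[50:142,280:352]=(g[50:142,280:352]<95)*255
cs,_=cv2.findContours(m,cv2.RETR_EXTERNAL,cv2.CHAIN_APPROX_NONE); k=max(cs,key=cv2.contourArea)
P=np.array([p2w(c4,p[0],.003)[:2] for p in k],np.float32)*1000
print(cv2.minAreaRect(P))
E
```

```text
((551.2220458984375, 296.3296203613281), (3.3939173221588135, 1.0531916618347168), 26.06875991821289)
```

View pics/m2.png

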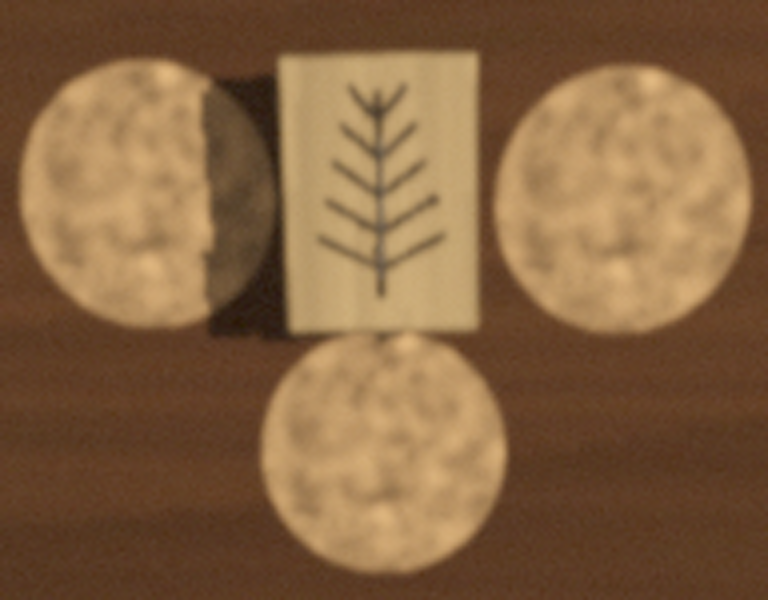

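```bash
python3 - <<'E'
from h import *
np.set_printoptions(precision=4,suppress=True)
c,_=load("w3"); c4,b=load("w4")
z=lambda p,h:p2w(c,(220+p[0]/4-.4,45+p[1]/4-.4),h)[:2]
for n,p in dict(jar=(148,193),tin=(622,199),bottle=(384,453)).items(): print(n,z(p,.01),OBJ[n][0])
Q=np.array([z(p,.036) for p in [(279,56),(478,52),(478,330),(290,332)]]); e=np.roll(Q,-1,0)-Q
print("block",Q.mean(0),np.linalg.norm(e,axis=1),np.degrees(np.arctan2(e[:,1],e[:,0]))%90)
g=cv2.cvtColor(b,cv2.COLOR_BGR2GRAY); s=g[50:142,280:352]; print(s.min(),np.median(s))
for t in (.6,.7,.75):
    m=np.zeros_like(g); m[50:142,280:352]=(s<t*np.median(s))*255
    cs,_=cv2.findContours(m,cv2.RETR_EXTERNAL,cv2.CHAIN_APPROX_NONE); k=max(cs,key=cv2.contourArea)
    print(t,cv2.minAreaRect(np.array([p2w(c4,p[0],.003)[:2] for p in k],np.float32)*1000))
E
```

```text
jar [0.5664 0.0728] (0.5665, 0.0717)
tin [ 0.5589 -0.0429] (0.5588, -0.0447)
bottle [0.4999 0.0187] (0.5002, 0.0195)
block [0.5615 0.0156] [0.044  0.0601 0.0436 0.0597] [88.0882 87.7978 87.6025 88.1377]
76 172.0
0.6 ((524.7153930664062, 327.3165283203125), (52.09563446044922, 68.33171081542969), 78.6942138671875)
0.7 ((524.5353393554688, 327.08636474609375), (52.61760330200195, 69.03661346435547), 78.69428253173828)
0.75 ((524.6183471679688, 326.99652099609375), (52.76116943359375, 69.28073120117188), 78.6942138671875)
```

```bash
python3 - <<'E'
from h import *
pick((.5615,.0156),-2.1,.0135,.044); place((.5245,.327),-11.1,.0065,.044,dz=.0005)
arm.move_to([.44,.339,.19],R(-10)); c,b=shot("wrist","w5")
print(arm.current_t())
cv2.imwrite("pics/m3.png",cv2.resize(b[30:160,250:380],None,fx=4,fy=4,interpolation=cv2.INTER_CUBIC))
E
```

```text
grip 0.043763156893344084 29.999608397483826
held 0.04364745016430617
F [-0.4 -0.2 -1.6]
46.25
```

View pics/m3.png

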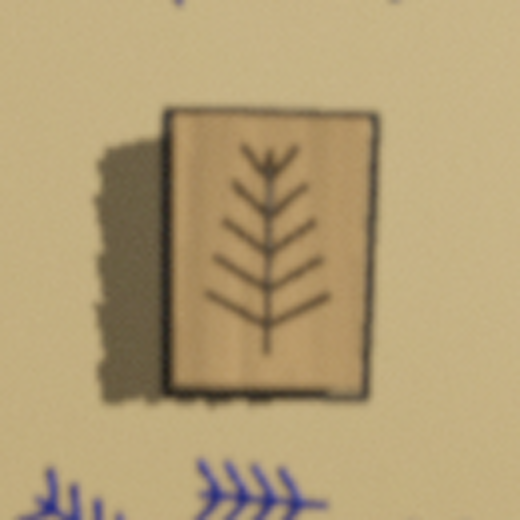

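```bash
python3 - <<'E'
from h import *
c,_=load("w5")
z=lambda p,h:p2w(c,(250+p[0]/4-.4,30+p[1]/4-.4),h)[:2]
Q=np.array([z(p,.029) for p in [(173,113),(373,118),(364,392),(177,387)]]); e=np.roll(Q,-1,0)-Q
print("block",Q.mean(0),np.linalg.norm(e,axis=1),np.degrees(np.arctan2(e[:,1],e[:,0]))%90)
Q=np.array([z(p,.003) for p in [(165,108),(378,115),(368,398),(166,392)]]);print("outl",Q.mean(0))
for n in ("jar","tin","bottle"):
    xy,yaw,zz,w=OBJ[n]
    pick(slot(n),TY,zz-.005,w); place(xy,yaw,zz,w)
print(arm.current_t())
arm.move_to([.475,.0156,.21],R(-3)); _,a=shot("wrist","w6"); _,s=shot("scene","s6")
cv2.imwrite("pics/m4.png",np.hstack([a[0:240,160:480],s[120:360,170:570]]))
E
```

```text
block [0.52383278 0.32641578] [0.04496696 0.06033238 0.04414487 0.06019446] [78.77822461 79.02800072 78.5872685  79.81136545]
outl [0.52493284 0.32700515]
grip 0.05312498857002948 30.000047720968723
held 0.05322929111379619
F [ 0.4  0.8 -1.7]
grip 0.04466837980602527 29.915723204612732
held 0.04519508776544774
F [-0.2 -0.6 -1.5]
grip 0.045727025944434195 30.000439557479694
held 0.045456110485317294
F [-0.3 -0.4 -1.7]
77.9083
```

View pics/m4.png

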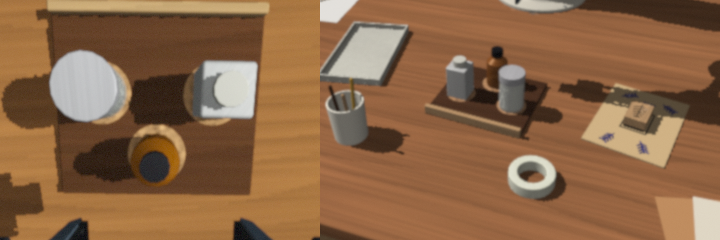

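```bash
python3 - <<'E'
from h import *
c,_=load("w6")
print(w2p(c,[(.5669,.0717,.096),(.5593,-.0445,.098),(.5003,.02,.1)])-[160,0])
arm.sleep(.5); arm.sign_off()
E
```

```text
[[ 83.29943979  85.16457579]
 [231.74195799  87.0441758 ]
 [153.68098951 166.49912615]]
the job is handed in; nothing more can be done
```

The job is handed in: the block is within about 1 mm of the drawn rectangle and lined up with it, and the bottle, jar and tin are back upright on their starting spots, within about 2 mm by the last picture. The robot clock stood at about 78 s of the 144 s allowed, and I steered clear of the tape roll and pencil cup.

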